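Turn in and cover the paste saucepan

TASK

The paste saucepan's handle sticks out over the edge of the hotplate, where passing document boxes would catch it. Swing the handle inward, into the space between the two pots, so that none of it overhangs the hotplate and it stays at least a finger's width (15 mm) clear of the neighbouring pot, with the saucepan still sitting squarely on its own plate; also lay the saucepan's lid properly on it, not dropping it. Do not tip or lift the saucepan, and leave the neighbouring pot, the jar and the brush where they are.

Things in the scene. Friction and masses are not known exactly. Their poses are not given: they have to be found in the camera images.
- hob: White benchtop hotplate, fixed, cold: 280 (its x) x 440 (its y) mm, flat top 60 mm above the bench. Origin: centre of its underside, z up. Far edge (two small black control knobs) at x = +140 mm, near edge at -140, ends at y = +-220. Two dark round plates, 180 mm across, 6 mm proud of the top, at y = +115 and -115 mm. Turned by up to 9 degrees.
- plate_left (a point): Centre of the upper face of the plate at y = +115 mm of the hotplate, 66 mm above the bench.
- plate_right (a point): Centre of the upper face of the plate at y = -115 mm of the hotplate, 66 mm above the bench.
- pan: Open steel saucepan, loose, 0.45 to 0.75 kg, on either plate: 130 mm across (inside 122), 70 mm high. Origin: centre of its underside, z up. One level black handle along its +x, 80 to 190 mm from the axis, 20 mm wide, 14 thick, mid-height 55 mm above the origin, free below; at the start it points out over the hotplate's far edge. Pushing the handle sideways turns the pan and slides it a little.
- handle_tip (a point): Middle of the free end of the saucepan's handle, 190 mm from the pan's axis, 55 mm above its underside.
- lid: The saucepan's lid, loose, steel, 0.16 kg, right way up on the bench right of the hotplate. Disc 136 mm across, 4 thick, on a plug 110 mm across, 6 high that drops inside the pan's rim; black knob 24 mm across, 16 to 38 mm above the origin. Origin: centre of the plug's underside, z up. Seated, its origin is 64 mm above the saucepan's and on its axis (play 6 mm).
- pot: Neighbouring low aluminium pot with closed fixed lid, 0.9 kg, loose, on the other plate: 134 mm across, 85 mm high to the top of its small black knob, with two steel wire ears reaching 85 mm from its axis along its +-x, 43 mm above its underside. Origin at the centre of its underside. Not to be moved.
- jar: Lidded jar, 64 mm across, 85 mm high, loose on the bench beyond the lid. Origin at the centre of its underside. Not to be moved.
- brush: Paste brush lying on the bench beyond the hotplate, its length along its own x. Not to be moved.
Not all that is in view belongs to the job. What is shaped like the lid but blue or turquoise is not meant.

How it is judged (in metres and radians):
At the end, for the whole second after the job is handed in: Handle end inside the hotplate outline seen from above and over 83 mm from the neighbouring pot's axis; saucepan upright on a plate, its axis within 30 mm of the plate's centre; lid seated level, plug inside the rim, within 9 mm of the saucepan's axis; both at rest (x of handle_tip in the frame of hob between -0.14 and 0.14 m and y of handle_tip in the frame of hob between -0.22 and 0.22 m and horizontal distance between handle_tip and pot above 0.083 m and (horizontal distance between pan and plate_left below 0.03 m or horizontal distance between pan and plate_right below 0.03 m) and angle between pan's own z axis and vertical below 0.05 rad and z of pan in the frame of hob below 0.072 m and horizontal distance between lid and pan below 0.009 m and z of lid in the frame of pan between 0.061 and 0.0675 m and angle between the z axis of lid and the z axis of pan, either way round below 0.05 rad and angle between lid's own z axis and vertical below 0.1 rad and linear speed of each of pan, lid below 0.01 m/s); the robot touches nothing.
It fails at once if the neighbouring pot is shifted more than 12 mm or tipped (distance of pot from where it was at the start of the episode above 0.012 m or angle between pot's own z axis and vertical above 0.15 rad).
It fails at once if the jar or the brush is shifted more than 20 mm (distance of any of jar, brush from where it was at the start of the episode above 0.02 m).
It fails at once if the saucepan is tipped by more than 12 degrees (angle between pan's own z axis and vertical above 0.21 rad).
It fails at once if the saucepan is lifted off the hotplate (more than 15 mm) (z of pan in the frame of hob above 0.081 m).
It fails at once if the lid is let fall from more than 20 mm above its seat (z of lid in the frame of pan above 0.084 m and contact force between lid and anything else below 0.01 N).
It also fails if it takes over 64 s, if anything falls off the work surface, if the arm or the gripper's body presses on something with over 40 N, if the wrist force passes 120 N, or if a joint passes its speed limit or range.

ROBOT

A 6-joint arm with a two-finger parallel gripper is mounted at the origin on the work surface. World frame = base frame: x ahead of the robot, y to its left, z up, the work surface at z = 0. Lengths are in m, angles in degrees, forces in N, time in s.
With the tool pointing down it reaches from about 0.35 to 0.875 m from the base axis. Payload 4.2 kg.
Tool frame: the origin (TCP) lies midway between the tips of the shut fingers; the grasp point (between the pads) lies 19 mm behind it; y points along the fingers, x is the direction in which the jaws open and shut, and the axes are right-handed (so a half turn about y gives the same grasp; the last joint's range is limited). The gripper opens to 87 mm and grips with 3 to 60 N. Pads are 19 mm wide; open, the fingers measure 117 mm over their backs; the gripper's body (75 mm by 190 mm) begins 51 mm behind the grasp point.
Start: joints at [86.666, 22.042, 0.453, 0, -68.411, -14.817], TCP at [0.195, 0.594, 0.223] pointing down, gripper open.
Joint ranges: [-179.83, 179.83], [-69.29, 118.12], [-61.27, 80.66], [-181.25, 117.63], [-171.15, -9.14], [-177.46, 177.46]. Speed limits (degrees/s): [159.86, 159.86, 180, 180, 180, 180].

INTERFACE

Orientations are given as a 3x3 rotation matrix whose columns are the frame's x, y, z axes.
In Python, from station import * gives the robot as it stands.
- The arm moves only by the tool jog_arm, never from a script. Its argument "series" is a list of rows, each a list of 3 entries, a list of its own where there are three numbers: the shift along the tool's x, y, z in m, then the turn, a rotation vector about the tool's x, y, z in degrees, then the finger opening in m, from 0 to 0.087. A call has 1 to 10 rows; each row shifts and turns the commanded pose from where the row before left it, along the tool's axes as they then stand; what a row does not reach is not made up. A row lasts 1/8 s, in which the tool goes at most 62.5 mm and 10.7 degrees, less where a joint would pass 70% of its speed; a pose out of reach is approached as far as the arm can. A call is refused whole if a number of a shift passes 0.0625 or a number of a turn 10.7, either way. A call with a gripper value outside its range is refused whole. The fingers move at their own pace and stop on an object; the grip force is fixed at half the most. Time passes only in rows, so rows that do not move let the fingers close. It gives the time, the measured TCP pose, the force and the opening at its end, in the units of the state.
- sense(): the state, without advancing time (a new reading comes with each control period).
- capture(name): name is "side" or "top" or "wrist"; returns the picture (400x640x3 uint8, red, green, blue); there is no depth.
- camera_info(name): a dict with "fx", "fy", "cx", "cy" (pixels), "k1" (the pictures are not rectified: a ray, as slopes to the right and down, at radius r is drawn at 1 + k1 r^2 times it, then the intrinsics apply), "rvec" (rotation vector, rad) and "tvec" (3), from world to camera coordinates, as OpenCV has them. Camera axes: x right, y down, z forward; pixel columns grow to the right and rows downward; lengths in m; the calibration is good to about 2 mm. A picture is of the moment at which its call begins: read the wrist's pose just before it. camera_info takes no time and is no camera call; for the wrist camera it gives the pose at the moment of the call.
- finish_job(): hands the job in, once; it reports no verdict.
The state is a dict: "time_s": time; "joints": joint angles; "joint_velocities": joint speeds; "effort": joint torques, N m; "tcp_pos": TCP position; "ee_rot": TCP orientation; "wrist_force": force on the tool from outside, world axes, zero at the start; "moment": the same for the moment, N m; "gripper_width": opening from 0.0 (shut) to 1.0 (fully open).
Only numpy, scipy, OpenCV 4.12 (cv2) and the standard library are available. Lean on these libraries where they do the work, as an engineer would, in place of code of your own. Each camera call takes 0.05 s, during which the arm holds its last target. There are 200 camera calls.

## Working session

There is one attempt and no reset: what is moved stays moved. The work goes in short steps, Python scripts to look and compute and a tool call to move; the robot and the scene stay as the last step left them, time stands still between calls to the robot, and variables do not carry over. Pictures are saved under pics/ and viewed, about 8 in all and at most 12, crops included, and the job is handed in when it is done.

Besides the shell and the picture viewer there is one more tool, called by a JSON object that holds its "op" and its "data". jog_arm: Moves the arm, as the interface text tells. Its arguments: {"type":"object","properties":{"series":{"type":"array","items":{"type":"array"}}},"required":["series"]}

```bash
mkdir -p pics; ls; python3 - <<'E'
from station import *
import cv2
s=sense();print(s['time_s'],s['tcp_pos'],s['ee_rot'],s['gripper_width'])
for n in("top","side"):
    print(n,camera_info(n)); cv2.imwrite(f"pics/{n}0.png",capture(n)[:,:,::-1])
E
```

```text
pics
0.0 [0.19447727 0.59332291 0.22144853] [[-3.11702120e-01 -6.10697670e-04  9.50179675e-01]
 [-9.50177314e-01 -2.11984440e-03 -3.11702708e-01]
 [ 2.20458918e-03 -9.99997567e-01  8.04889224e-05]] 1.002311068240545
top {'fx': 368.0677274347008, 'fy': 368.0677274347008, 'cx': 322.4742574064519, 'cy': 202.1890802286174, 'k1': -0.053144776026733904, 'rvec': array([ 2.12784127, -2.16975198,  0.15559342]), 'tvec': array([-0.15066344,  0.53604374,  1.00591249])}
side {'fx': 401.8019256135146, 'fy': 401.8019256135146, 'cx': 319.64198910345874, 'cy': 203.00841141106466, 'k1': -0.08713967372636881, 'rvec': array([ 2.14216211, -0.17037575,  0.07913631]), 'tvec': array([-0.53268237,  0.04346618,  1.37139155])}
```

View pics/top0.png

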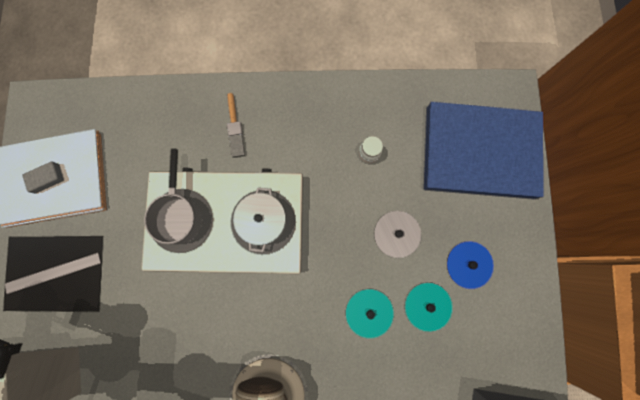

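View pics/side0.png

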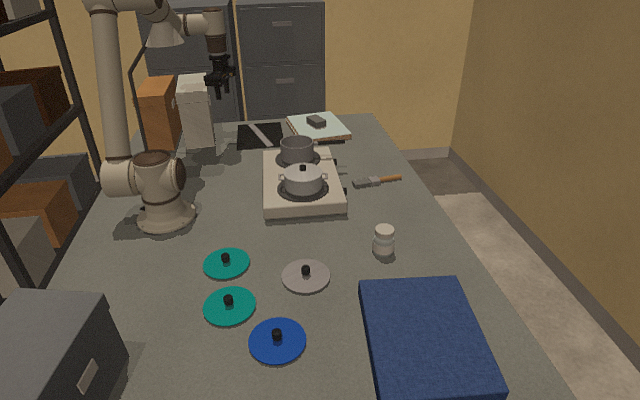

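The top view shows the saucepan on the left plate (about 178,218) with its handle up to (174,150), and the pot at (259,218). Lid-shaped things are grey steel (398,233), blue (470,264), and teal (369,313) and (428,306). Only the grey one fits: it is steel, right of the hotplate, with the jar (372,150) beyond it. I'll enlarge to confirm.

```bash
python3 - <<'E'
import cv2,numpy as np
a=cv2.imread("pics/top0.png")
cv2.imwrite("pics/crop1.png",cv2.resize(a[140:280,135:310],None,fx=4,fy=4,interpolation=cv2.INTER_CUBIC))
cv2.imwrite("pics/crop2.png",cv2.resize(a[130:270,350:500],None,fx=4,fy=4,interpolation=cv2.INTER_CUBIC))
E
```

```text
(no output)
```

View pics/crop1.png

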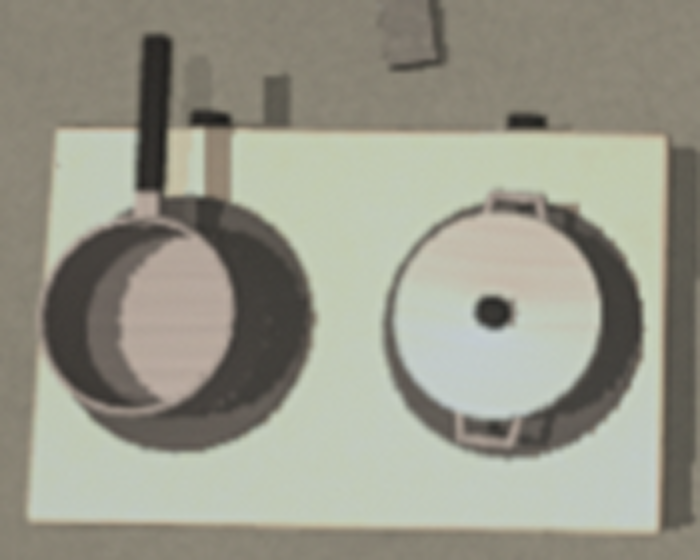

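View pics/crop2.png

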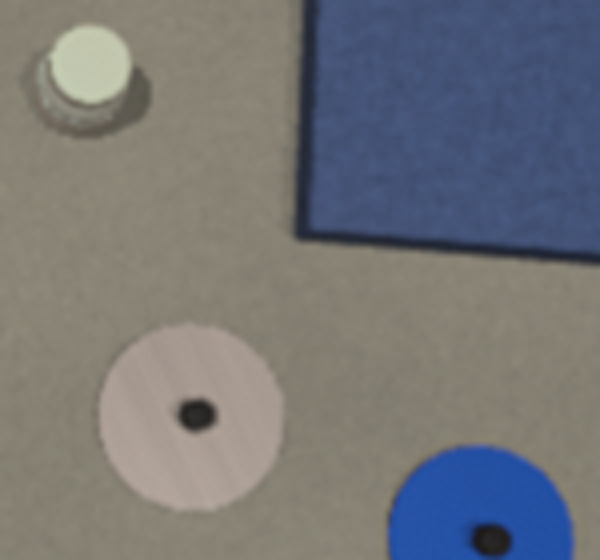

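The grey disc at crop (191,417), knob (198,414), is the steel lid. Next I project the points read off the crops.

```bash
cat > h.py <<'E'
from station import *
import cv2, numpy as np
def unproj(ci,uv,z):
    K=np.array([[ci['fx'],0,ci['cx']],[0,ci['fy'],ci['cy']],[0,0,1.]])
    p=cv2.undistortPoints(np.array([[uv]],float),K,np.array([ci['k1'],0,0,0]))[0,0]
    R=cv2.Rodrigues(ci['rvec'])[0]; d=R.T@[p[0],p[1],1]; o=-R.T@ci['tvec']
    return o+d*(z-o[2])/d[2]
def proj(ci,P):
    K=np.array([[ci['fx'],0,ci['cx']],[0,ci['fy'],ci['cy']],[0,0,1.]])
    return cv2.projectPoints(np.array([P],float),ci['rvec'],ci['tvec'],K,np.array([ci['k1'],0,0,0]))[0][0,0]
E
python3 - <<'E'
from h import *
ci=camera_info("top"); f=lambda x,y,ox,oy,z:unproj(ci,(ox+(x+.5)/4-.5,oy+(y+.5)/4-.5),z)
np.set_printoptions(precision=4,suppress=True)
c=[f(*p,135,140,.06) for p in[(55,128),(667,134),(659,533),(28,521)]]
m=sum(c)/4; print("hob",m[:2],[round(np.linalg.norm(c[i]-c[i-1]),4) for i in range(4)])
ey=(c[0]-c[1]+c[3]-c[2]);ey/=np.linalg.norm(ey);ex=(c[0]-c[3]+c[1]-c[2]);ex/=np.linalg.norm(ex);print("yaw",np.degrees([np.arctan2(ex[1],ex[0]),np.arctan2(-ey[0],ey[1])]))
print("plates",m+.115*ey,m-.115*ey)
print("plate blob L x-extent R", f(182,450,135,140,.066),f(315,325,135,140,.066),f(512,457,135,140,.066),f(642,325,135,140,.066))
print("pan rim c",f(140,313,135,140,.136),"L",f(42,315,135,140,.136),"R",f(237,315,135,140,.136),"T",f(140,210,135,140,.136),"B",f(140,415,135,140,.136))
print("tip",f(157,36,135,140,.128),"root",f(150,190,135,140,.128))
print("pot knob",f(493,312,135,140,.151),"ears",f(516,192,135,140,.109),f(487,445,135,140,.109))
print("lid c",f(191,417,350,130,.010),"L",f(98,415,350,130,.01),f(284,415,350,130,.01),"T/B",f(191,323,350,130,.01),f(191,511,350,130,.01),"knob",f(197,414,350,130,.038))
print("jar",f(91,64,350,130,.085))
E
```

```text
hob [0.4826 0.1184] [np.float64(0.2755), np.float64(0.4361), np.float64(0.2759), np.float64(0.4339)]
yaw [-1.5716 -1.8415]
plates [0.4863 0.2333 0.06  ] [0.4789 0.0034 0.06  ]
plate blob L x-extent R [0.3988 0.2304 0.066 ] [0.4829 0.1403 0.066 ] [0.3906 0.0041 0.066 ] [ 0.4787 -0.085   0.066 ]
pan rim c [0.4859 0.2337 0.136 ] L [0.4857 0.2983 0.136 ] R [0.4835 0.1704 0.136 ] T [0.5532 0.2364 0.136 ] B [0.4204 0.2314 0.136 ]
tip [0.6724 0.2333 0.128 ] root [0.5678 0.2336 0.128 ]
pot knob [0.4808 0.0026 0.151 ] ears [ 0.5651 -0.005   0.109 ] [0.3984 0.0135 0.109 ]
lid c [ 0.4405 -0.3756  0.01  ] L [ 0.4433 -0.3083  0.01  ] [ 0.4404 -0.4432  0.01  ] T/B [ 0.5087 -0.3788  0.01  ] [ 0.3733 -0.3725  0.01  ] knob [ 0.441  -0.3742  0.038 ]
jar [ 0.6822 -0.3025  0.085 ]
```

Measured sizes match the description (hob 276x435 mm, lid 135 mm, rim about 130 mm). The pan axis is at (0.486,0.2335) with its handle pointing along +x. The plan is to grip the handle at about 150 mm radius, swing it 53° clockwise about the pan axis, then place the lid.

{"op": "jog_arm", "data": {"series": [[[0,0,0],[0,-9.1,0],0.05],[[0,0,0],[0,-9.1,0],0.05],[[0.036,0,0.044],[0,0,0],0.05],[[0.036,0,0.044],[0,0,0],0.05],[[0.036,0,0.044],[0,0,0],0.05],[[0.036,0,0.044],[0,0,0],0.05],[[0.036,0,0.044],[0,0,0],0.05],[[0.036,0,0.044],[0,0,0],0.05],[[0.036,0,0.044],[0,0,0],0.05],[[0.036,0,0.044],[0,0,0],0.05]]}}

```text
time_s: 1.35
tcp_pos: [0.548, 0.3048, 0.2221]
ee_rot: [[0.001, -0.001, 1.0], [-1.0, -0.0, 0.001], [0.0, -1.0, -0.001]]
wrist_force: [0.2, -0.0, 0.2]
gripper_width: 0.571
```

{"op": "jog_arm", "data": {"series": [[[0.036,0,0.044],[0,0,0],0.05],[[0.0355,0,0.044],[0,0,0],0.05],[[0,0.04,0],[0,0,0],0.05],[[0,0,0],[0,0,0],0.05]]}}

```text
time_s: 1.85
tcp_pos: [0.633, 0.2329, 0.178]
ee_rot: [[-0.001, -0.009, 1.0], [-1.0, -0.004, -0.001], [0.004, -1.0, -0.009]]
wrist_force: [-0.0, 0.3, 0.7]
gripper_width: 0.572
```

```bash
python3 - <<'E'
from h import *
s=sense();print(s['tcp_pos']);ci=camera_info("wrist");print(ci)
cv2.imwrite("pics/w1.png",capture("wrist")[:,:,::-1])
print(proj(ci,[.676,.2335,.128]),proj(ci,[.636,.2335,.128]),proj(ci,[.566,.2335,.128]))
E
```

```text
[0.6329608  0.23293997 0.17799361]
{'fx': 279.4027262074935, 'fy': 279.4027262074935, 'cx': 318.54588496296293, 'cy': 200.7055497276391, 'k1': -0.03144863169300055, 'rvec': array([-2.05819219,  2.06250203,  0.30350003]), 'tvec': array([0.23303501, 0.58254294, 0.53419218])}
[317.35990265 166.73460778] [317.4934561  215.95651126] [317.69996416 290.5569364 ]
```

View pics/w1.png

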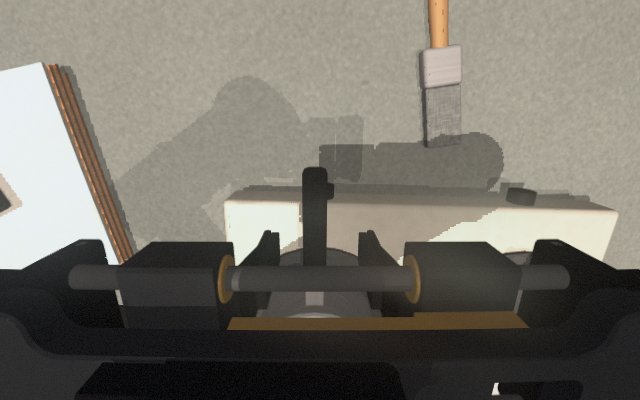

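The wrist view shows the handle tip at (314,167) between the fingers, against a prediction of (317,167), so it is about 2 mm off. I descend and close.

{"op": "jog_arm", "data": {"series": [[[0,0.03,0],[0,0,0],0.05],[[0,0.03,0],[0,0,0],0.05],[[0,0.015,0],[0,0,0],0.05],[[0,0,0],[0,0,0],0.04],[[0,0,0],[0,0,0],0.03],[[0,0,0],[0,0,0],0.022],[[0,0,0],[0,0,0],0.0],[[0,0,0],[0,0,0],0.0],[[0,0,0],[0,0,0],0.0]]}}

```text
time_s: 3.02
tcp_pos: [0.6355, 0.2352, 0.1085]
ee_rot: [[0.001, 0.002, 1.0], [-1.0, 0.001, 0.001], [-0.001, -1.0, 0.002]]
wrist_force: [0.3, 0.7, 2.2]
gripper_width: 0.227
```

{"op": "jog_arm", "data": {"series": [[[0.0104,0,-0.0004],[0,4,0],0],[[0.0104,0,-0.0004],[0,4,0],0],[[0.0104,0,-0.0004],[0,4,0],0],[[0.0104,0,-0.0004],[0,4,0],0],[[0.0104,0,-0.0004],[0,4,0],0],[[0.0104,0,-0.0004],[0,4,0],0],[[0.0104,0,-0.0004],[0,4,0],0],[[0,0,0],[0,0,0],0]]}}

```text
time_s: 4.03
tcp_pos: [0.6184, 0.1647, 0.1085]
ee_rot: [[-0.469, 0.003, 0.883], [-0.883, 0.001, -0.469], [-0.002, -1.0, 0.002]]
wrist_force: [2.5, -0.1, 3.8]
gripper_width: 0.228
```

{"op": "jog_arm", "data": {"series": [[[0.0112,0,-0.0004],[0,4.3,0],0],[[0.0112,0,-0.0004],[0,4.3,0],0],[[0.0112,0,-0.0004],[0,4.3,0],0],[[0.0112,0,-0.0004],[0,4.3,0],0],[[0.0112,0,-0.0004],[0,4.3,0],0],[[0.0112,0,-0.0004],[0,4.3,0],0],[[0,0,0],[0,0,0],0]]}}

```text
time_s: 4.9
tcp_pos: [0.5749, 0.1145, 0.1084]
ee_rot: [[-0.806, 0.003, 0.593], [-0.593, 0.001, -0.806], [-0.003, -1.0, 0.001]]
wrist_force: [2.3, -0.3, 3.8]
gripper_width: 0.223
```

```bash
python3 - <<'E'
from h import *
a=capture("top")[:,:,::-1]
cv2.imwrite("pics/crop3.png",cv2.resize(a[140:280,135:310],None,fx=4,fy=4,interpolation=cv2.INTER_CUBIC))
E
```

```text
(no output)
```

View pics/crop3.png

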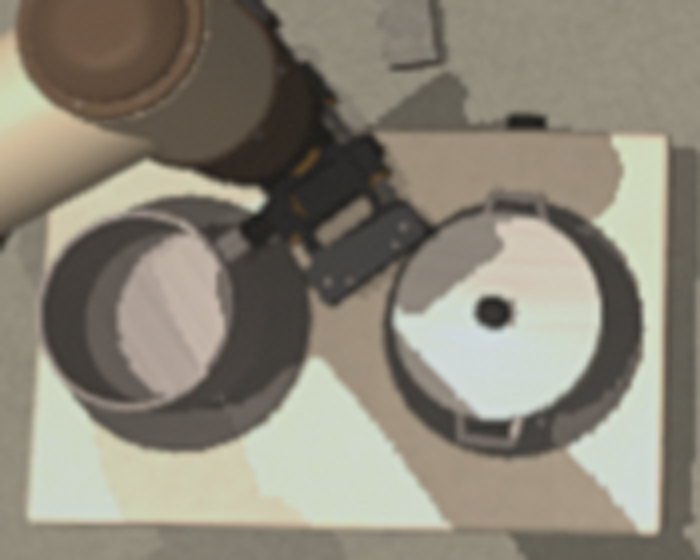

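The pan is still centred (rim centre crop (139,311), was (140,313)), the handle is gripped and the pot has not moved. I release and rise.

{"op": "jog_arm", "data": {"series": [[[0,0,0],[0,0,0],0.025],[[0,0,0],[0,0,0],0.035],[[0,0,0],[0,0,0],0.045],[[0,0,0],[0,0,0],0.045],[[0,-0.02,0],[0,0,0],0.045],[[0,-0.04,0],[0,0,0],0.045],[[0,-0.05,0],[0,0,0],0.045],[[0,0,0],[0,0,0],0.045]]}}

```text
time_s: 5.95
tcp_pos: [0.5761, 0.1151, 0.2224]
ee_rot: [[-0.806, 0.009, 0.592], [-0.592, 0.003, -0.806], [-0.009, -1.0, 0.003]]
wrist_force: [0.1, 0.2, -0.4]
gripper_width: 0.516
```

{"op": "jog_arm", "data": {"series": [[[0.0398,0,0.0315],[0,0,0],0.05],[[0.0398,0,0.0315],[0,0,0],0.05],[[0.0398,0,0.0315],[0,0,0],0.05],[[0.0398,0,0.0315],[0,0,0],0.05],[[0.0398,0,0.0315],[0,0,0],0.05],[[0.0398,0,0.0315],[0,0,0],0.05],[[0.0398,0,0.0315],[0,0,0],0.05],[[0.0398,0,0.0315],[0,0,0],0.05],[[0.0398,0,0.0315],[0,0,0],0.05],[[0.0398,0,0.0315],[0,0,0],0.05]]}}

```text
time_s: 7.2
tcp_pos: [0.438, -0.3762, 0.2165]
ee_rot: [[-0.806, -0.001, 0.591], [-0.591, 0.001, -0.806], [0.001, -1.0, -0.002]]
wrist_force: [0.8, -0.5, -0.8]
gripper_width: 0.575
```

{"op": "jog_arm", "data": {"series": [[[0,0.05,0],[0,0,0],0.05],[[0,0.05,0],[0,0,0],0.05],[[0,0.03,0],[0,0,0],0.05],[[0,0,0],[0,0,0],0.05],[[0,0,0],[0,0,0],0.05]]}}

```text
time_s: 7.82
tcp_pos: [0.4398, -0.3755, 0.0885]
ee_rot: [[-0.806, 0.001, 0.592], [-0.592, -0.001, -0.806], [-0.0, -1.0, 0.002]]
wrist_force: [-0.0, -0.5, 0.3]
gripper_width: 0.572
```

```bash
python3 - <<'E'
from h import *
s=sense();print(s['tcp_pos'],s['wrist_force'],s['joints'])
cw=camera_info("wrist");w=capture("wrist")[:,:,::-1]
print(proj(cw,[.441,-.375,.038]),proj(cw,s['tcp_pos']))
a=cv2.resize(capture("top")[140:280,135:310,::-1],None,fx=3,fy=3,interpolation=cv2.INTER_CUBIC)
w=w[:,160:430]
im=np.zeros((420,525+270,3),np.uint8);im[:,:525]=a;im[:400,525:]=w
cv2.imwrite("pics/c4.png",im)
E
```

```text
[ 0.43982302 -0.37549305  0.08853417] [-0.01044444 -0.47459745  0.27153962] [-2.44330920e+01  2.49154396e+01 -1.63149034e+01  3.52559096e-02
 -4.86794516e+01  6.06950367e+01]
[318.14755305 219.06878365] [319.91935141 246.86177342]
```

View pics/c4.png

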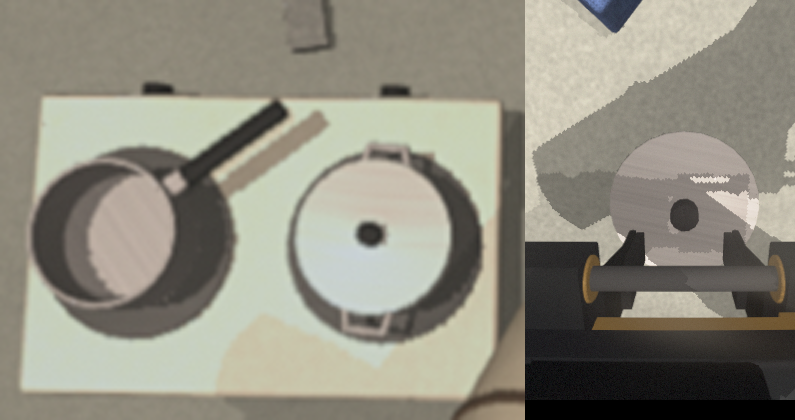

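The top view shows the handle between the pots with its tip at about crop (280,107), and the pan centred. The wrist view shows the lid knob at full-image (319,213) between the jaws and the steel disc at about (319,204).

```bash
python3 - <<'E'
from h import *
np.set_printoptions(precision=4,suppress=True)
cw=camera_info("wrist");ci=camera_info("top")
print("knob",unproj(cw,(319,212),.038),"disc L/R/T",unproj(cw,(245,204),.010),unproj(cw,(393,204),.010),unproj(cw,(319,131),.01))
f=lambda x,y,z:unproj(ci,(135+(x+.5)/3-.5,140+(y+.5)/3-.5),z)
tip=f(279,107,.128);pan=f(102,232.5,.136);pot=f(371,234,.151)
hob=np.array([.4826,.1184]);a=np.radians(-1.7);R=np.array([[np.cos(a),-np.sin(a)],[np.sin(a),np.cos(a)]])
print("tip",tip,"tip in hob",R.T@(tip[:2]-hob),"pan",pan,R.T@(pan[:2]-hob),"pot",pot,"d",np.linalg.norm((tip-pot)[:2]),np.linalg.norm((tip-pan)[:2]))
E
```

```text
knob [ 0.4443 -0.3802  0.038 ] disc L/R/T [ 0.4974 -0.3389  0.01  ] [ 0.3892 -0.4184  0.01  ] [ 0.4813 -0.4305  0.01  ]
tip [0.5963 0.0869 0.128 ] tip in hob [ 0.1145 -0.0281] pan [0.4877 0.2363 0.136 ] [0.0016 0.118 ] pot [0.4807 0.0015 0.151 ] d 0.14372115996817153 0.18467688340369423
```

{"op": "jog_arm", "data": {"series": [[[0,0.03,0.0025],[0,0,0],0.05],[[0,0.03,0],[0,0,0],0.05],[[0,0.013,0],[0,0,0],0.05],[[0,0,0],[0,0,0],0.04],[[0,0,0],[0,0,0],0.03],[[0,0,0],[0,0,0],0.02],[[0,0,0],[0,0,0],0.0],[[0,0,0],[0,0,0],0.0],[[0,0,0],[0,0,0],0.0]]}}

```text
time_s: 9.05
tcp_pos: [0.4412, -0.3774, 0.0156]
ee_rot: [[-0.806, 0.001, 0.592], [-0.592, -0.001, -0.806], [-0.0, -1.0, 0.002]]
wrist_force: [-0.5, 1.2, 5.1]
gripper_width: 0.269
```

{"op": "jog_arm", "data": {"series": [[[0,-0.01,0],[0,0,0],0],[[0,-0.03,0],[0,0,0],0],[[0,-0.04,0],[0,0,0],0],[[0,-0.04,0],[0,0,0],0],[[0,-0.04,0],[0,0,0],0],[[0,-0.03,0],[0,0,0],0],[[0,-0.01,0],[0,0,0],0],[[0,0,0],[0,0,0],0]]}}

```text
time_s: 10.05
tcp_pos: [0.4403, -0.3768, 0.2141]
ee_rot: [[-0.807, -0.0, 0.591], [-0.591, 0.001, -0.807], [-0.0, -1.0, -0.001]]
wrist_force: [0.2, 0.2, -2.1]
gripper_width: 0.267
```

{"op": "jog_arm", "data": {"series": [[[-0.01,0,-0.012],[0,0,0],0],[[-0.02,0,-0.023],[0,0,0],0],[[-0.024,0,-0.028],[0,0,0],0],[[-0.024,0,-0.028],[0,0,0],0],[[-0.024,0,-0.028],[0,0,0],0],[[-0.024,0,-0.028],[0,0,0],0],[[-0.024,0,-0.028],[0,0,0],0],[[-0.024,0,-0.028],[0,0,0],0],[[-0.024,0,-0.028],[0,0,0],0],[[-0.024,0,-0.028],[0,0,0],0]]}}

```text
time_s: 11.3
tcp_pos: [0.4651, -0.0353, 0.2131]
ee_rot: [[-0.806, -0.003, 0.592], [-0.592, -0.0, -0.806], [0.003, -1.0, -0.002]]
wrist_force: [0.4, -0.6, -1.6]
gripper_width: 0.269
```

{"op": "jog_arm", "data": {"series": [[[-0.024,0,-0.028],[0,0,0],0],[[-0.024,0,-0.028],[0,0,0],0],[[-0.024,0,-0.028],[0,0,0],0],[[-0.024,0,-0.028],[0,0,0],0],[[-0.024,0,-0.028],[0,0,0],0],[[-0.024,0,-0.028],[0,0,0],0],[[-0.02,0,-0.023],[0,0,0],0],[[-0.01,0,-0.012],[0,0,0],0],[[-0.003,0,-0.004],[0,0,0],0],[[0,0,0],[0,0,0],0]]}}

```text
time_s: 12.55
tcp_pos: [0.4864, 0.2341, 0.2141]
ee_rot: [[-0.807, -0.001, 0.591], [-0.591, -0.001, -0.807], [0.001, -1.0, 0.0]]
wrist_force: [0.1, -0.5, -1.8]
gripper_width: 0.263
```

```bash
python3 - <<'E'
from h import *
s=sense();print(s['tcp_pos'],s['wrist_force'])
cw=camera_info("wrist");print({k:cw[k] for k in('rvec','tvec')})
w=capture("wrist")[:,:,::-1]
a=cv2.resize(capture("side")[100:220,230:370,::-1],None,fx=3,fy=3,interpolation=cv2.INTER_CUBIC)
w=w[:,140:500]
im=np.zeros((400,420+360,3),np.uint8);im[:360,:420]=a;im[:400,420:]=w
cv2.imwrite("pics/c5.png",im)
E
```

```text
[0.48635693 0.23410276 0.21413899] [ 0.14256502 -0.50067433 -1.81612442]
{'rvec': array([-0.93942718,  2.87351884,  0.41611038]), 'tvec': array([0.53144211, 0.06293301, 0.41180008])}
```

View pics/c5.png

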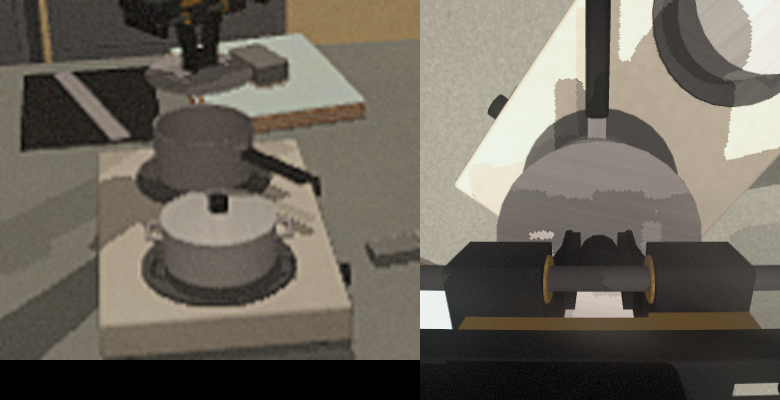

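Lid is level in the grip and its centre column (599) matches the handle (597). I check the lid's offset along the tool's z.

```bash
python3 - <<'E'
from h import *
np.set_printoptions(precision=4,suppress=True)
cw=camera_info("wrist");s=sense();t=s['tcp_pos'];R=s['ee_rot']
for uv,z in [((319.5,139),.2085),((217,225),.2085),((422,225),.2085)]: print(R.T@(unproj(cw,uv,z)-t))
print("handle ctr line in tool x", [R.T@(unproj(cw,uv,.128)-t) for uv in((317,115),(318,20))])
print("TCP->panc est",R.T@(np.array([.4868,.2345,0])-t))
E
```

```text
[-0.0003  0.006   0.067 ]
[-0.0667  0.006   0.0125]
[0.0662 0.006  0.0125]
handle ctr line in tool x [array([-0.0022,  0.0865,  0.0814]), array([-0.0013,  0.0865,  0.1537])]
TCP->panc est [-0.0008  0.2145 -0.0005]
```

{"op": "jog_arm", "data": {"series": [[[-0.0015,0.02,0],[0,0,0],0],[[0,0.02,0],[0,0,0],0],[[0,0.014,0],[0,0,0],0],[[0,0.006,0],[0,0,0],0],[[0,0,0],[0,0,0],0],[[0,0.002,0],[0,0,0],0],[[0,0.002,0],[0,0,0],0],[[0,0,0],[0,0,0],0]]}}

```text
time_s: 13.65
tcp_pos: [0.488, 0.2356, 0.1506]
ee_rot: [[-0.806, 0.0, 0.591], [-0.591, 0.0, -0.806], [-0.0, -1.0, -0.0]]
wrist_force: [0.3, 0.5, -2.3]
gripper_width: 0.266
```

{"op": "jog_arm", "data": {"series": [[[0,0.001,0],[0,0,0],0],[[0,0.001,0],[0,0,0],0],[[0,0.001,0],[0,0,0],0],[[0,0.001,0],[0,0,0],0],[[0,0,0],[0,0,0],0]]}}

```text
time_s: 14.28
tcp_pos: [0.488, 0.2355, 0.1464]
ee_rot: [[-0.806, -0.0, 0.591], [-0.591, -0.0, -0.806], [0.0, -1.0, 0.0]]
wrist_force: [-0.3, -0.6, -1.4]
gripper_width: 0.27
```

{"op": "jog_arm", "data": {"series": [[[0,0.001,0],[0,0,0],0],[[0,0.001,0],[0,0,0],0],[[0,0,0],[0,0,0],0]]}}

```text
time_s: 14.65
tcp_pos: [0.4881, 0.2356, 0.1456]
ee_rot: [[-0.806, 0.001, 0.592], [-0.592, 0.0, -0.806], [-0.001, -1.0, 0.0]]
wrist_force: [-2.2, -0.3, 5.1]
gripper_width: 0.265
```

Contact came exactly at the seat height (TCP 0.1456), so I release.

{"op": "jog_arm", "data": {"series": [[[0,0,0],[0,0,0],0.026],[[0,0,0],[0,0,0],0.035],[[0,0,0],[0,0,0],0.045],[[0,0,0],[0,0,0],0.05],[[0,-0.02,0],[0,0,0],0.05],[[0,-0.04,0],[0,0,0],0.05],[[0,-0.05,0],[0,0,0],0.05],[[0,-0.05,0],[0,0,0],0.05]]}}

```text
time_s: 15.65
tcp_pos: [0.4879, 0.2354, 0.306]
ee_rot: [[-0.806, -0.0, 0.591], [-0.591, -0.0, -0.806], [0.0, -1.0, 0.0]]
wrist_force: [1.0, 0.5, -0.1]
gripper_width: 0.577
```

{"op": "jog_arm", "data": {"series": [[[0.03,0,-0.04],[0,0,0],0.05],[[0.03,0,-0.04],[0,0,0],0.05],[[-0.04,0,-0.04],[0,0,0],0.05],[[-0.04,0,-0.04],[0,0,0],0.05],[[-0.04,0,-0.04],[0,0,0],0.05],[[-0.04,0,-0.04],[0,0,0],0.05],[[-0.04,0,-0.04],[0,0,0],0.05],[[0,0,0],[0,0,0],0.05],[[0,0,0],[0,0,0],0.05]]}}

```text
time_s: 16.77
tcp_pos: [0.4353, 0.5439, 0.3037]
ee_rot: [[-0.806, -0.001, 0.591], [-0.591, -0.002, -0.806], [0.001, -1.0, 0.001]]
wrist_force: [0.1, -0.7, 0.7]
gripper_width: 0.574
```

```bash
python3 - <<'E'
from h import *
s=sense();print(s['time_s'],s['tcp_pos'],s['wrist_force'])
a=cv2.resize(capture("top")[140:280,135:310,::-1],None,fx=3,fy=3,interpolation=cv2.INTER_CUBIC)
b=cv2.resize(capture("side")[130:220,255:345,::-1],None,fx=3,fy=3,interpolation=cv2.INTER_CUBIC)
im=np.zeros((420,795,3),np.uint8);im[:,:525]=a;im[:270,525:]=b
cv2.imwrite("pics/c6.png",im)
E
```

```text
16.775 [0.43528443 0.54390599 0.30371036] [ 0.1356665  -0.68536582  0.68438056]
```

View pics/c6.png

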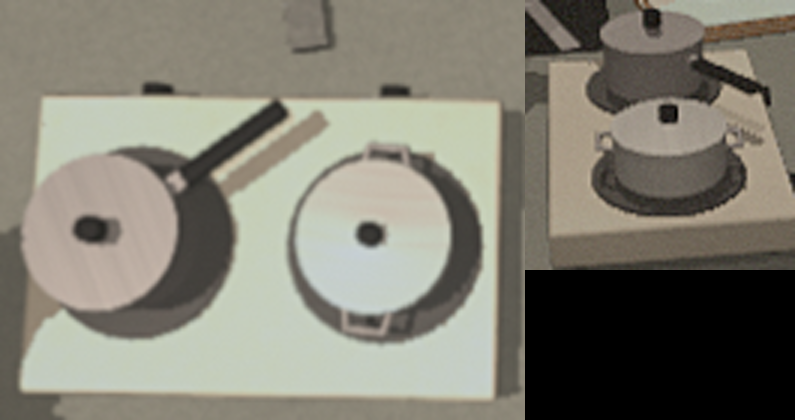

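The lid sits level on the pan (disc centre crop (100,232), rim centre before was (102,232)). The handle is unchanged, the pot and brush are unmoved, and the arm is clear. I hand in.

```bash
python3 -c "
from h import *
ci=camera_info('top');print(unproj(ci,(135+100.5/3-.5,140+232.5/3-.5),.14))
finish_job()"
```

```text
[0.48776381 0.23640046 0.14      ]
the job is handed in; nothing more can be done
```

I swung the saucepan's handle inward about 54° with the gripper, then picked up the steel lid and set it on the pan. I handed the job in at about 17 s of the 64 s allowed. `finish_job()` gives no verdict, so the checks below are from my own measurements.

- **Handle:** its end is at about (0.115, -0.028) m in the hotplate frame, inside the outline. It is about 144 mm from the neighbouring pot's axis (83 mm needed).
- **Saucepan:** its axis is about 3 mm from the plate's centre, and it looks upright and level in the last pictures.
- **Lid:** it touched down at the expected seat height with about 5 N, looks level, and measures within 1 mm of the pan's axis. It was lowered all the way and not dropped.
- **Other objects:** the pot shows no movement in the last picture, and neither does the visible end of the brush. I did not look at the jar again after the start; the arm's path stayed well away from it.
- **Disagreements:** my position estimates from the top camera, the wrist camera and the arm differed by up to about 6 mm, and the hotplate measured about 4 mm short in each direction. Both are smaller than the margins above.

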